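# Pop the hatch and reset the tripped module

### The arm

A 6-joint arm with a two-finger parallel gripper is mounted at the origin on a cart in front of the work surface, level with it; the furniture and walls round the work are solid. World frame = base frame: x ahead of the robot, y to its left, z up, the work surface at z = 0. Lengths are in m, angles in rad, forces in N, time in s.
With the tool pointing down it reaches from about 0.275 to 0.875 m from the base axis. Payload 12.5 kg.
Tool frame: the origin (TCP) lies at the very end of the fingers, on their centre line; the grasp point (between the pads) lies 19 mm behind it; z points along the fingers, y is the line along which they close (so a half turn about z gives the same grasp; the last joint's range is limited). The gripper opens to 85 mm and grips with 20 to 120 N. Pads are 22 mm wide; open, the fingers measure 114 mm over their backs; the gripper's body (76 mm by 85 mm) begins 54 mm behind the grasp point. The pads swing forward as they close: fully open they stand 13 mm farther back than shut.
Start: joints at [-0.085, 0.351, 1.652, -0, 1.139, -0.085], TCP at [0.55, 0, 0.231] pointing down, gripper open.
Joint ranges: [-2.75, 2.75], [-0.79, 2.1], [0.01, 2.65], [-1.57, 4.71], [0.07, 3.14], [-2.87, 2.87]. Speed limits (rad/s): [2.22, 2.22, 2.79, 3.14, 3.14, 3.14].

### API

Orientations are given as a unit quaternion [w, x, y, z].
In Python, from plant import monitor, vision, bot gives the robot as it stands.
- The arm moves only by the tool arm_command, never from a script. Its argument "moves" is a list of rows, each a list of 7 numbers: the gripper command: -1 is shut, 1 is fully open, values between are in proportion, then the shift along the tool's x, y, z in mm, then the turn, a rotation vector about the tool's x, y, z in degrees. A call has 1 to 20 rows; each row shifts and turns the commanded pose from where the row before left it, along the tool's axes as they then stand; what a row does not reach is not made up. A row lasts 1/10 s, in which the tool goes at most 50 mm and 8.59 degrees, less where a joint would pass 70% of its speed; a pose out of reach is approached as far as the arm can. A call with a gripper value outside its range is refused whole. The fingers move at their own pace and stop on an object; "newtons" is the grip in N (left out, the last holds). Time passes only in rows, so rows that do not move let the fingers close. It gives the time, the measured TCP pose, the force, the opening and the grip force at its end, in the units of the state.
- monitor.observe(): the state, without advancing time (a new reading comes with each control period).
- vision.snapshot(name): name is "scene" or "side" or "wrist"; returns a dict with "image" (400x640x3 uint8, red, green, blue), "K" (3x3 intrinsics, pixels), "pose" (4x4, takes a point from camera to world coordinates). Camera axes: x right, y down, z forward; pixel columns grow to the right and rows downward; lengths in m; the calibration is good to about 2 mm. A picture is of the moment at which its call begins. There is no depth.
- bot.sign_off(): hands the job in; it is judged then, once.
Trained networks look in the newest picture that a camera, given by its name, has taken for a name from the list of things; names that differ only in an ending like _2 or _b are one class to them, and where a whole thing is asked for, a point or a joint stands for the part that bears it (a point fixed in the world has none). Each returns a list of dicts, best first, with "confidence" (0 to 1); they miss things now and then, are a little off and sometimes report something else, mostly with a low value. They report only what shows in the picture. A call takes as long as a camera call. They do not tell look-alikes from the thing itself.
- vision.spot_in(thing, camera): "at" ([x, y, z] in m, in world coordinates, good to about 4 mm: the middle of the surface that is visible of it).
- vision.trace(thing, camera): "mask" (400x640 bool, what is visible of it).
The state is a dict: "t": time; "joint_pos": joint angles; "dq": joint speeds; "tau": joint torques, N m; "position": TCP position; "orientation": TCP orientation; "wrist_force": force on the tool from outside, world axes, zero at the start; "wrist_torque": the same for the moment, N m; "gripper_width": opening from 0.0 (shut) to 1.0 (fully open); "grasp_force": force on a finger pad.
Only numpy, scipy, OpenCV 4.12 (cv2) and the standard library are available. Lean on these libraries where they do the work, as an engineer would, in place of code of your own. Each camera call takes 0.05 s, during which the arm holds its last target. There are 200 camera calls.

### The job

The power module whose hatch has the round window has tripped: press that push-push hatch once, all the way down at its ribbed front edge, let it pop up and wait until it stands fully open by itself, then press the round reset button under it fully down and let it spring back. Finish with that hatch still open: do not push it shut again, do not press or open the hatches of the other two modules, and do not pick up or shift any of the loose things around.

Things in the scene. Friction and masses are not known exactly. Their poses are not given: they have to be found in the camera images.
- round: the tripped module: white box 100 mm deep (x -45 to +55), 92 wide, 66 high, one of three alike in any order, slightly turned; its grey hatch on top bears one round dark window 34 mm across. Fixed. Origin: its underside; +x runs from the hatch's front edge to its hinge, z up. Hatch 76 mm wide, top at z = 70, from x = -53 to its hinge axis at x = +45, z = 66, between cheeks 66 high.
- round_press (a point): point on the hatch's top face in the middle of its three low ribs, where to press: 18 mm behind the front edge, 80 mm from the hinge axis; at module x = -35, y = 0, z = 70 mm while closed. It moves with the hatch.
- round_hatch (a joint): hatch hinge, rad: 0 latched shut, -0.075 pressed to its stop (6 mm down at the ribs, 2 to 3 N until the stop), 2.1 fully open (past upright, 85 mm above the module). Let go after a press to the stop, it follows the finger up and a damped spring opens it in 2 s and keeps it open; a press short of -0.06 leaves it latched. Pushing the open hatch down to the stop latches it again.
- round_pin (a joint): sideways position of the latch pin under the hatch, m: 0 latched, about +0.005 as the press releases it, -0.005 or less once the hatch has popped open. Only to be watched.
- round_reset (a joint): travel of the reset button in the well, m: 0 up, 0.006 fully down; springs back; needs 5 N for the full way.
- round_reset_top (a point): centre of the top face of that button: grey round cap 20 mm across on a black collar 36 mm across, pressed along -z; at module x = +4, y = 0, z = 60 mm when up. It stands in a well under the hatch, 78 mm wide, free from x = -20 to x = +41 mm, rim at z = 66 mm.
- slots: module like the tripped one, but with three parallel dark slots on its hatch; stays shut. Fixed. Origin: its underside; +x runs from the hatch's front edge to its hinge, z up.
- slots_hatch (a joint): its hatch hinge, rad, as for the tripped module
- plain: module like the tripped one, but with no window on its hatch; stays shut. Fixed. Origin: its underside; +x runs from the hatch's front edge to its hinge, z up.
- plain_hatch (a joint): its hatch hinge, rad, as for the tripped module
- dropper_a: dropper bottle with green cap, 27 mm wide, 86 high, standing between two modules; loose; origin at its underside
- dropper_b: white dropper bottle, 27 mm wide, 86 high, standing between two modules; loose; origin at its underside
- tape: roll of yellow label tape lying flat, 66 mm across, 19 high, in front of the modules; loose; origin at its underside
- petri: petri dish with lid, 61 mm across, 15 high, in front of the modules; loose; origin at its underside
- marker: black felt marker lying in front of the modules, 126 mm long, 15 thick; loose; origin at its underside
- vial: small empty vial lying in front of the modules, 58 x 53 x 22 mm; loose; origin at its underside
Not all that is in view belongs to the job. What is shaped like the slots but red is not meant.

How it is judged:
On the way, in this order (a step that is already met when the one before it is completed fails the run):
1. the round-window hatch is pressed down to its stop (value of joint round_hatch below -0.055 rad), for 0.02 s.
2. the hatch has popped and stays fully open for half a second, the button not yet pressed (value of joint round_hatch above 1.9 rad and value of joint round_reset below 0.002 m), for 0.5 s.
3. the reset button is pressed fully down while the hatch is open (value of joint round_reset above 0.0048 m and value of joint round_hatch above 1.7 rad), for 0.04 s.
At the end, for the whole second after the job is handed in: the round-window hatch stands open (over 1.9 rad of 2.1) and still, its reset button is up again (within 1.5 mm), the other two hatches are shut (within 0.02 rad) (value of joint round_hatch above 1.9 rad and not (velocity of joint round_hatch above 0.1 rad/s) and value of joint round_reset below 0.0015 m and value of joint slots_hatch between -0.02 and 0.02 rad and value of joint plain_hatch between -0.02 and 0.02 rad); the robot touches nothing.
It fails at once if the round-window hatch is pushed down shut again after it has popped (value of joint round_hatch below 0.05 rad and value of joint round_pin below -0.002 m).
It fails at once if another module's hatch is pressed down or opened (value of joint any of slots_hatch, plain_hatch below -0.035 rad or value of joint any of slots_hatch, plain_hatch above 0.08 rad).
It fails at once if a loose thing is lifted or shifted by more than 3 cm (distance of any of dropper_a, dropper_b, tape, petri, marker, vial from where it was at the start of the episode above 0.03 m).
It also fails if it takes over 35 s, if anything falls off the work surface, if the arm or the gripper's body presses on something with over 40 N, if the wrist force passes 120 N, or if a joint passes its speed limit or range.

## Working session

There is one attempt and no reset: what is moved stays moved. The work goes in short steps, Python scripts to look and compute and a tool call to move; the robot and the scene stay as the last step left them, time stands still between calls to the robot, and variables do not carry over. Pictures are saved under pics/ and viewed, at most 10 in all, crops included, and the job is handed in when it is done.

Besides the shell and the picture viewer there is one more tool, called after ">>>" as name(argument=value, ...), one argument or row to a line, values as JSON. arm_command: Moves the arm, as the interface text tells. Its arguments: {"type":"object","properties":{"moves":{"type":"array","items":{"type":"array","items":{"type":"number"}}},"newtons":{"type":"number"}},"required":["moves"]}

```bash
mkdir -p pics
python3 - <<'E'
from plant import monitor, vision, bot
import cv2
s=monitor.observe();print(s['t'],s['position'],s['orientation'])
for c in ("scene","wrist"):
    r=vision.snapshot(c);cv2.imwrite(f"pics/{c}0.png",r["image"][:,:,::-1])
    for n in("round","slots","plain","round_press"):
        print(c,n,[(d["at"],round(d["confidence"],2)) for d in vision.spot_in(n,c)][:3])
E
```

```text
0.0 [5.49638854e-01 6.06850875e-05 2.30747075e-01] [-4.72171414e-04  7.07099321e-01  7.07113968e-01 -4.04192479e-04]
scene round [([0.5691, -0.0514, 0.0662], 0.69)]
scene slots [([0.2941, 0.2811, 0.059], 0.71), ([0.5706, 0.1445, 0.0646], 0.68)]
scene plain [([0.5421, -0.3278, 0.0692], 0.84)]
scene round_press [([0.5777, -0.0282, 0.0725], 0.68), ([0.38, -0.1443, 0.0126], 0.4)]
wrist round [([0.5862, -0.0235, 0.065], 0.97), ([0.5089, 0.0678, 0.0566], 0.48)]
wrist slots [([0.5898, 0.1286, 0.0643], 0.87)]
wrist plain [([0.5619, -0.2616, 0.0222], 0.64)]
wrist round_press [([0.5811, -0.0254, 0.0696], 0.76)]
```

View pics/scene0.png

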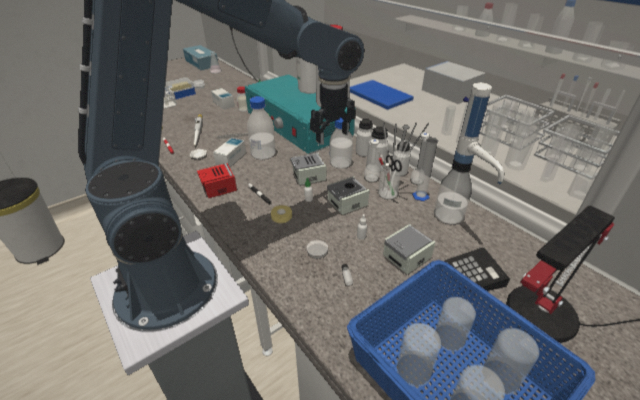

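View pics/wrist0.png

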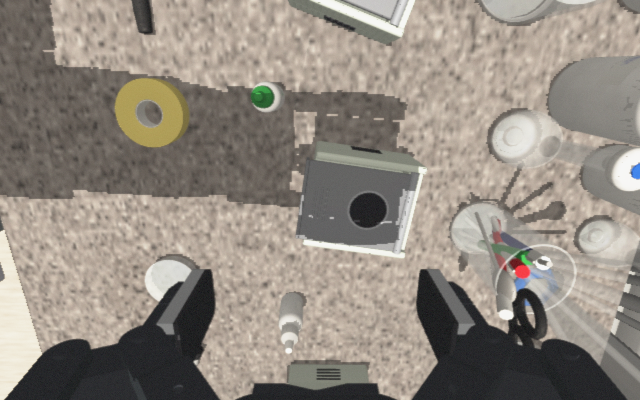

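The wrist picture shows the round-window module at about (360,205), with its hatch front edge on the left at x≈302 (the world -x side). The green bottle is at (267,97) and the white one at (290,320). I'll enlarge the hatch to pick its corners.

Run:
```python
import cv2
i=cv2.imread("pics/wrist0.png")[130:270,280:440]
cv2.imwrite("pics/crop0.png",cv2.resize(i,None,fx=4,fy=4,interpolation=cv2.INTER_CUBIC))
```

```text
(no output)
```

View pics/crop0.png

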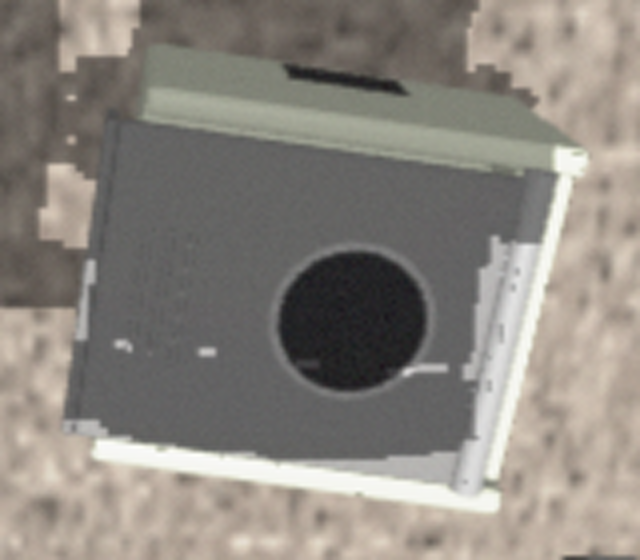

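```bash
cat > h.py <<'E'
import numpy as np
def ray(r,uv,z):
    K,T=r["K"],r["pose"]; d=T[:3,:3]@np.linalg.solve(K,[uv[0],uv[1],1]); o=T[:3,3]
    return (o+d*(z-o[2])/d[2])[:2]
def fit(m,w):
    m,w=np.array(m),np.array(w); mc,wc=m.mean(0),w.mean(0)
    a,b=m-mc,w-wc; th=np.arctan2((a[:,0]*b[:,1]-a[:,1]*b[:,0]).sum(),(a*b).sum())
    R=np.array([[np.cos(th),-np.sin(th)],[np.sin(th),np.cos(th)]])
    t=wc-R@mc; return th,R,t,(w-(m@R.T+t))
E
python3 - <<'E'
from plant import monitor, vision, bot
from h import *
r=vision.snapshot("wrist")
P=[((110,122),-.053,.038,.07),((68,430),-.053,-.038,.07),((585,155),.055,.046,.066),((497,507),.055,-.046,.066)]
w=[ray(r,(280+u/4,130+v/4),z) for (u,v),x,y,z in P]
th,R,t,res=fit([(x,y) for _,x,y,_ in P],w)
print(np.degrees(th),t,res*1000)
for n,p in (("press",(-.035,0)),("reset",(.004,0))): print(n,R@p+t)
print(vision.spot_in("round_press","wrist"))
print("win",ray(r,(280+353/4,130+320/4),.07),r["pose"][:3,3])
E
```

```text
-8.315449795343229 [ 0.58880663 -0.02699204] [[ 0.91741028 -0.99578123]
 [ 1.45718097  0.76742628]
 [-1.48102784 -1.73910628]
 [-0.89356341  1.96746123]]
press [ 0.55417459 -0.02193023]
reset [ 0.59276458 -0.02757053]
[{'at': [0.5825, -0.0231, 0.0662], 'confidence': 0.92}, {'at': [0.5063, 0.0689, 0.0561], 'confidence': 0.63}]
win [ 0.5979194  -0.02876023] [0.54966295 0.08268436 0.3744172 ]
```

>>> arm_command(
  moves=[
    [-1,-11,2,0,0,0,0],
    [-1,-11,2.5,0,0,0,0],
    [-1,0,0,20,0,0,0],
    [-1,0,0,25,0,0,0],
    [-1,0,0,25,0,0,0],
    [-1,0,0,25,0,0,0],
    [-1,0,0,20,0,0,0],
    [-1,0,0,15,0,0,0],
    [-1,0,0,10,0,0,0],
    [-1,0,0,0,0,0,0],
    [-1,0,0,0,0,0,0],
    [-1,0,0,0,0,0,0],
  ],
)

```text
t: 1.8
position: [0.555, -0.0222, 0.0922]
orientation: [0.001, 0.707, 0.707, 0.0]
wrist_force: [0.4, -0.1, 0.9]
gripper_width: 0.002
grasp_force: 0.0
```

Run:
```python
from plant import monitor, vision, bot
import cv2
r=vision.snapshot("wrist");cv2.imwrite("pics/w1.png",r["image"][:,:,::-1])
print(monitor.observe()['position'])
```

```text
[ 0.55496342 -0.02211345  0.09212768]
```

View pics/w1.png

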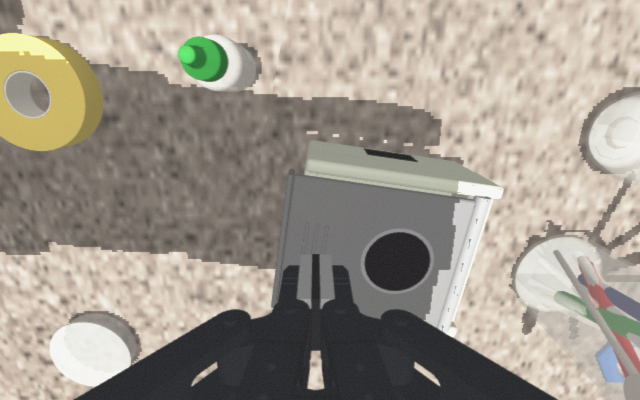

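The closed fingertips, at about (315,260), are lined up with the three ribs at (315,235). Next is the press.

>>> arm_command(
  moves=[
    [-1,0,0,10,0,0,0],
    [-1,0,0,8,0,0,0],
    [-1,0,0,4,0,0,0],
    [-1,0,0,3,0,0,0],
    [-1,0,0,2,0,0,0],
    [-1,0,0,2,0,0,0],
    [-1,0,0,0,0,0,0],
    [-1,0,0,0,0,0,0],
  ],
)

```text
t: 2.65
position: [0.5544, -0.0219, 0.0639]
orientation: [-0.0, 0.707, 0.707, -0.0]
wrist_force: [-10.8, 1.8, 22.7]
gripper_width: -0.003
grasp_force: 12.1
```

The 23 N reading means the hatch is at its stop. I'll lift and move back out of its sweep.

>>> arm_command(
  moves=[
    [-1,0,0,-3,0,0,0],
    [-1,0,0,-5,0,0,0],
    [-1,0,0,-10,0,0,0],
    [-1,0,-5,-20,0,0,0],
    [-1,0,-15,-25,0,0,0],
    [-1,0,-20,-30,0,0,0],
    [-1,0,-20,-30,0,0,0],
    [-1,0,-10,-10,0,0,0],
    [-1,0,0,0,0,0,0],
    [-1,0,0,0,0,0,0],
    [-1,0,0,0,0,0,0],
    [-1,0,0,0,0,0,0],
    [-1,0,0,0,0,0,0],
    [-1,0,0,0,0,0,0],
    [-1,0,0,0,0,0,0],
    [-1,0,0,0,0,0,0],
    [-1,0,0,0,0,0,0],
    [-1,0,0,0,0,0,0],
    [-1,0,0,0,0,0,0],
    [-1,0,0,0,0,0,0],
  ],
)

```text
t: 4.65
position: [0.4845, -0.022, 0.1953]
orientation: [-0.0, 0.707, 0.707, -0.0]
wrist_force: [-0.0, -0.2, -0.1]
gripper_width: -0.0
grasp_force: 0.0
```

>>> arm_command(
  moves=[
    [-1,0,0,0,0,0,0],
    [-1,0,0,0,0,0,0],
    [-1,0,0,0,0,0,0],
    [-1,0,0,0,0,0,0],
    [-1,0,0,0,0,0,0],
    [-1,0,0,0,0,0,0],
    [-1,0,0,0,0,0,0],
    [-1,0,0,0,0,0,0],
    [-1,0,0,0,0,0,0],
    [-1,0,0,0,0,0,0],
    [-1,0,0,0,0,0,0],
    [-1,0,0,0,0,0,0],
    [-1,0,0,0,0,0,0],
    [-1,0,0,0,0,0,0],
    [-1,0,0,0,0,0,0],
    [-1,0,0,0,0,0,0],
  ],
)

```text
t: 6.25
position: [0.4845, -0.022, 0.1953]
orientation: [-0.0, 0.707, 0.707, -0.0]
wrist_force: [-0.7, 0.1, 0.3]
gripper_width: 0.001
grasp_force: 0.0
```

Run:
```python
from plant import monitor, vision, bot
import cv2
r=vision.snapshot("wrist");cv2.imwrite("pics/w2.png",r["image"][:,:,::-1])
print(monitor.observe()['position'],monitor.observe()['t'])
for d in vision.spot_in("round_reset_top","wrist")[:2]:print(d)
```

```text
[ 0.48450451 -0.02199153  0.19532257] 6.3
{'at': [0.5931, -0.0241, 0.0589], 'confidence': 0.56}
{'at': [0.6615, -0.0424, 0.135], 'confidence': 0.44}
```

View pics/w2.png

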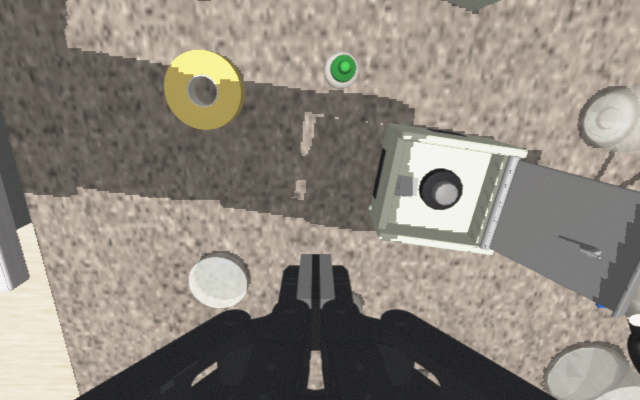

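The hatch stands open at about (565,230), leaning away, and the button cap is at (446,193).

Run:
```python
from plant import vision
from h import *
r=vision.snapshot("wrist"); print(ray(r,(446,193),.06))
```

```text
[ 0.59158966 -0.02644261]
```

>>> arm_command(
  moves=[
    [-1,-2,20,0,0,0,0],
    [-1,-3,30,0,0,0,0],
    [-1,0,30,0,0,0,0],
    [-1,0,20,0,0,0,0],
    [-1,0,7.5,0,0,0,0],
    [-1,0,0,0,0,0,0],
    [-1,0,0,20,0,0,0],
    [-1,0,0,25,0,0,0],
    [-1,0,0,25,0,0,0],
    [-1,0,0,25,0,0,0],
    [-1,0,0,15,0,0,0],
    [-1,0,0,10,0,0,0],
    [-1,0,0,0,0,0,0],
    [-1,0,0,0,0,0,0],
  ],
)

```text
t: 7.8
position: [0.5923, -0.027, 0.0761]
orientation: [0.0, 0.707, 0.707, 0.0]
wrist_force: [-0.5, -0.5, -0.4]
gripper_width: -0.001
grasp_force: 0.0
```

>>> arm_command(
  moves=[
    [-1,0,0,8,0,0,0],
    [-1,0,0,6,0,0,0],
    [-1,0,0,4,0,0,0],
    [-1,0,0,3,0,0,0],
    [-1,0,0,2,0,0,0],
    [-1,0,0,0,0,0,0],
    [-1,0,0,0,0,0,0],
  ],
)

```text
t: 8.5
position: [0.5922, -0.027, 0.0538]
orientation: [0.0, 0.707, 0.707, 0.0]
wrist_force: [-6.4, 0.9, 19.6]
gripper_width: 0.003
grasp_force: 9.7
```

The button has bottomed out: 20 N at z = 0.054. Now I'll lift straight up and retreat.

>>> arm_command(
  moves=[
    [-1,0,0,-10,0,0,0],
    [-1,0,0,-20,0,0,0],
    [-1,0,0,-30,0,0,0],
    [-1,0,0,-30,0,0,0],
    [-1,0,0,-30,0,0,0],
    [-1,0,-20,-20,0,0,0],
    [-1,0,-30,0,0,0,0],
    [-1,0,-30,0,0,0,0],
    [-1,0,-20,0,0,0,0],
    [-1,0,0,0,0,0,0],
    [-1,0,0,0,0,0,0],
    [-1,0,0,0,0,0,0],
    [-1,0,0,0,0,0,0],
  ],
)

```text
t: 9.8
position: [0.4926, -0.027, 0.1922]
orientation: [0.0, 0.707, 0.707, 0.0]
wrist_force: [0.5, -0.5, -0.2]
gripper_width: -0.001
grasp_force: 0.0
```

Run:
```python
from plant import monitor, vision, bot
import cv2
r=vision.snapshot("wrist");cv2.imwrite("pics/w3.png",r["image"][:,:,::-1])
print(monitor.observe()['position'],monitor.observe()['wrist_force'])
```

```text
[ 0.49244561 -0.02699651  0.19210021] [-0.09945539  0.63557503 -0.39209349]
```

View pics/w3.png

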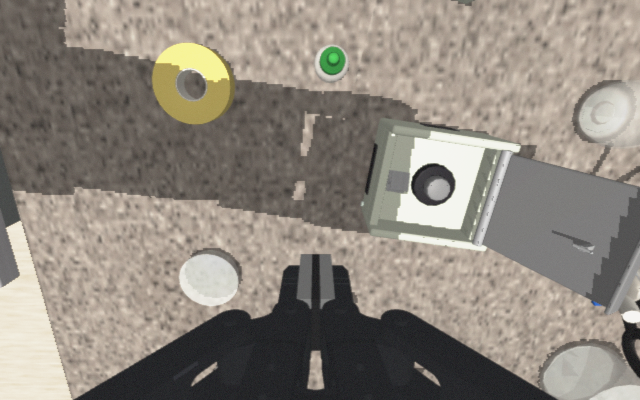

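The hatch is still open at about (560,225), the button is up at (438,189), and the arm is clear.

```bash
python3 -c "
from plant import bot
print(bot.sign_off())"
```

```text
the job is handed in; nothing more can be done
None
```

I pressed the round-window hatch to its stop and it opened fully; I then pressed the reset button fully down and it sprang back, with the hatch left open and the arm clear. The job is handed in, but the sign-off returned no verdict.

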